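# Turn the seasoning carousel until the cruet faces front

### The arm

A 6-joint arm with a two-finger parallel gripper is mounted at the origin on the work surface. World frame = base frame: x ahead of the robot, y to its left, z up, the work surface at z = 0. Lengths are in m, angles in degrees, forces in N, time in s.
With the tool pointing down it reaches from about 0.35 to 0.85 m from the base axis. Payload 8.1 kg.
Tool frame: the origin (TCP) lies midway between the tips of the shut fingers; the grasp point (between the pads) lies 19 mm behind it (grip_point_offset is the distance from the TCP to the grasp point, in m); z points along the fingers, y is the direction in which the jaws open and shut (so a half turn about z gives the same grasp; the last joint's range is limited). The gripper opens to 85 mm and grips with 20 to 120 N. Pads are 22 mm wide; open, the fingers measure 114 mm over their backs; the gripper's body (76 mm by 85 mm) begins 54 mm behind the grasp point. The pads swing forward as they close: fully open they stand 13 mm farther back than shut.
Start: joints at [-73.591, 7.471, 85.268, -0, 87.261, -4.893], TCP at [0.218, -0.559, 0.231] pointing down, gripper open.
Joint ranges: [-169.43, 169.43], [-51.17, 129.36], [1.28, 143.12], [-76.62, 256.62], [0, 156.53], [-152.29, 152.29]. Speed limits (degrees/s): [136.94, 136.94, 159.86, 180, 180, 180].

### API

Orientations are given as [roll, pitch, yaw] about the fixed x, y, z axes, in that order (R = Rz(yaw) Ry(pitch) Rx(roll)).
In Python, from bench import sense, get_image, calibration, job_done, grip_point_offset gives the robot as it stands.
- The arm moves only by the tool carry_out, never from a script. Its arguments are lists of equal length, an entry for each row: "delta_pos": the shift along the tool's x, y, z in m, a list of three; "turn": the turn about the tool's z in rad. In form: {"delta_pos": [[x, y, z], ...], "turn": [turn, ...]}. A call has exactly 10 rows; each row is the pose to reach, as a shift and turn from the pose commanded when the call began, along the tool's axes at that moment; what a row does not reach only later rows make up. A row lasts 1/10 s, in which the tool goes at most 50 mm and 8.59 degrees, less where a joint would pass 70% of its speed; a pose out of reach is approached as far as the arm can. A call with a gripper value outside its range is refused whole. "grip" is the opening, from -1 (shut) to 1 (fully open), set as the call begins (left out, the last holds). The fingers move at their own pace and stop on an object; the grip force is fixed at half the most. Time passes only in rows, so rows that repeat a pose let the fingers close, or fill a call up. It gives the time, the measured TCP pose, the force and the opening at its end, in the units of the state.
- sense(): the state, without advancing time (a new reading comes with each control period).
- get_image(name): name is "scene" or "side" or "wrist"; returns (picture, depth): 480x640x3 uint8, red, green, blue; 480x640 float32, m along the optical axis (not along the pixel's ray), 0 where there is no reading.
- calibration(name): a dict with "K" (3x3 intrinsics, pixels), "R" (3x3) and "t" (3): a world point X has camera coordinates R X + t; the wrist camera has in their place "T_tool_cam" (4x4, takes a point from camera to tool coordinates, whose origin is the TCP and whose axes are the flange's). Camera axes: x right, y down, z forward; pixel columns grow to the right and rows downward; lengths in m; the calibration is good to about 2 mm. A picture is of the moment at which its call begins: read the wrist's pose just before it. calibration takes no time and is no camera call.
- job_done(): hands the job in, once; it reports no verdict.
The state is a dict: "time": time; "joint_positions": joint angles; "joint_vel": joint speeds; "effort": joint torques, N m; "tcp_pos": TCP position; "ee_rot": TCP orientation; "wrist_force": force on the tool from outside, world axes, zero at the start; "wrist_torque": the same for the moment, N m; "finger_gap": opening from 0.0 (shut) to 1.0 (fully open).
Only numpy, scipy, OpenCV 4.12 (cv2) and the standard library are available. Lean on these libraries where they do the work, as an engineer would, in place of code of your own. Each camera call takes 0.05 s, during which the arm holds its last target. There are 200 camera calls.

### The job

On the baking table, turn the wooden seasoning carousel by pushing with the fingers against the pegs on its rim until the narrow-necked cruet stands at the front, lined up with the pointer of the carousel's foot, and leave the carousel standing still. Turn it gently and do not push or lift the jars or the cruet: all stay standing in their wells, and everything else on the table stays where it is.

Things in the scene. Friction and masses are not known exactly. Their poses are not given: they have to be found in the camera images.
- carousel: Wooden turntable 290 mm across; top face 43 mm above the table. Turns both ways without a stop about its vertical axis; friction (about 1.5 N at the pegs) keeps it where it is left, it hardly coasts. Origin on the axis at table height, z up, x and y turn with it. Five wells (rings 56 mm across, 6 mm high) 78 mm from the axis, at 36, 108, 180, 252, 324 degrees from its x axis. Low boss in the middle.
- peg (a point): Top centre of one of the carousel's five equal upright round wooden rim pegs (13 mm across, 45 mm tall, tops 88 mm above the table), the one on the carousel's x axis, 132 mm from the centre. The pegs stand at 0, 72, 144, 216 and 288 degrees, midway between the wells, and turn with it.
- front (a point): Where the cruet must come to stand: the point 78 mm from the carousel's axis on the line from the axis to the pointer, 43 mm above the table. Fixed to the foot. The pointer is an upright steel blade, 30 x 8 mm, top 42 mm above the table, on the foot's tongue just outside the rim (158 to 188 mm from the axis), roughly on the robot's side.
- cruet: The cruet to bring to the front: the only one with a narrow neck, 44 mm across, shoulders at 34 mm, neck 15 mm across, 75 mm tall; glazed white ceramic, solid, about 0.1 kg, loose in one of the five wells with 3 mm play. Origin at the centre of its underside (43 mm above the table), z up.
- straight_jar: Plain straight jar 50 mm tall with a flat top, 44 mm across, glazed white ceramic, solid and loose in one of the five wells; origin at the centre of its underside (43 mm above the table). Leave it standing in its well
- domed_jar: Jar with a domed top, 53 mm tall, 44 mm across, glazed white ceramic, solid and loose in one of the five wells; origin at the centre of its underside (43 mm above the table). Leave it standing in its well
- low_jar: Low straight jar, 30 mm tall, 44 mm across, glazed white ceramic, solid and loose in one of the five wells; origin at the centre of its underside (43 mm above the table). Leave it standing in its well
- flat_jar: Jar with a slightly narrower flat lid, 50 mm tall, 44 mm across, glazed white ceramic, solid and loose in one of the five wells; origin at the centre of its underside (43 mm above the table). Leave it standing in its well
- mixing_bowl: Bystander: orange plastic mixing bowl, 200 mm across, 90 mm tall, left of the carousel; origin under its centre.
- oil_bottle: Bystander: green glass oil bottle, 60 mm across, 200 mm tall, beyond the carousel on the left; origin under its centre.
- rolling_pin: Bystander: wooden rolling pin, 400 mm long over its handles, 56 mm thick, lying right of the carousel along its own x; origin under its centre.
- scraper: Bystander: dough scraper with wooden grip, 120 mm wide, 20 mm tall, lying beyond the carousel; origin under it.
Not all that is in view belongs to the job. What is shaped like the domed_jar but blue or pink is not meant.

How it is judged:
By the outcome, as a careful person would: the job done as asked, in the order asked, and still so for the second after the job is handed in, with the robot touching nothing.
It also fails if it takes over 58 s, if anything falls off the work surface, if the arm or the gripper's body presses on something with over 40 N, if the wrist force passes 120 N, or if a joint passes its speed limit or range.

## Working session

There is one attempt and no reset: what is moved stays moved. The work goes in short steps, Python scripts to look and compute and a tool call to move; the robot and the scene stay as the last step left them, time stands still between calls to the robot, and variables do not carry over. Pictures are saved under pics/ and viewed, about 8 in all and at most 12, crops included, and the job is handed in when it is done.

Besides the shell and the picture viewer there is one more tool, called after ">>>" by a JSON object that holds its "fn" and its "kwargs". carry_out: Moves the arm, as the interface text tells. Its arguments: {"type":"object","properties":{"delta_pos":{"type":"array","items":{"type":"array","items":{"type":"number"}}},"turn":{"type":"array","items":{"type":"number"}},"grip":{"type":"number"}},"required":["delta_pos","turn"]}

```bash
mkdir -p pics; cat > h.py <<'E'
import numpy as np, cv2
from bench import *
def snap(n,f):
    im,d=get_image(n); np.save(f'pics/{f}_d.npy',d); cv2.imwrite(f'pics/{f}.png',im[:,:,::-1]); return im,d
def ray(n,u,v,z):
    c=calibration(n);K,R,t=map(np.array,(c['K'],c['R'],c['t']))
    o=-R.T@t; d=R.T@np.linalg.inv(K)@np.array([u,v,1.]); return o+d*(z-o[2])/d[2]
def proj(n,X):
    c=calibration(n);K,R,t=map(np.array,(c['K'],c['R'],c['t'])); p=K@(R@np.array(X)+t); return p[:2]/p[2]
def world(n,d):
    c=calibration(n);K,R,t=map(np.array,(c['K'],c['R'],c['t']))
    v,u=np.mgrid[:480,:640]; P=np.stack([(u-K[0,2])/K[0,0]*d,(v-K[1,2])/K[1,1]*d,d],-1); return (P-t)@R
E
python3 - <<'E'
from h import *
print(sense())
for n in('scene','side'):
    snap(n,n+'0'); c=calibration(n); print(n,-np.array(c['R']).T@np.array(c['t']),np.array(c['K'])[0,0])
a=[cv2.imread(f'pics/{n}0.png') for n in('scene','side')]
E
```

```text
{'time': 0.0, 'joint_positions': array([-7.35906485e+01,  7.51685984e+00,  8.53300602e+01, -1.03500917e-03,
        8.72619426e+01, -4.89293130e+00]), 'joint_vel': array([ 0.03818892,  0.0317619 ,  0.07432795,  0.04235207, -0.06715479,
        0.10289324]), 'effort': array([ 4.26725283e-04, -5.69397962e+01, -5.00545621e+01, -3.18112461e-04,
        1.48396392e-02, -4.30371540e-05]), 'tcp_pos': array([ 0.21782993, -0.55845997,  0.23021869]), 'ee_rot': array([-1.79891446e+02, -8.25535397e-03,  2.13023254e+01]), 'wrist_force': array([ 0.27275119,  0.28995485, -0.31971233]), 'wrist_torque': array([ 0.00097919, -0.04219808,  0.02577915]), 'finger_gap': 0.9996611447640259}
scene [1.03864902 0.87565947 0.97414998] 546.2366949575963
side [ 0.47886736 -1.02541184  0.70502824] 507.7314555468618
```

View pics/scene0.png

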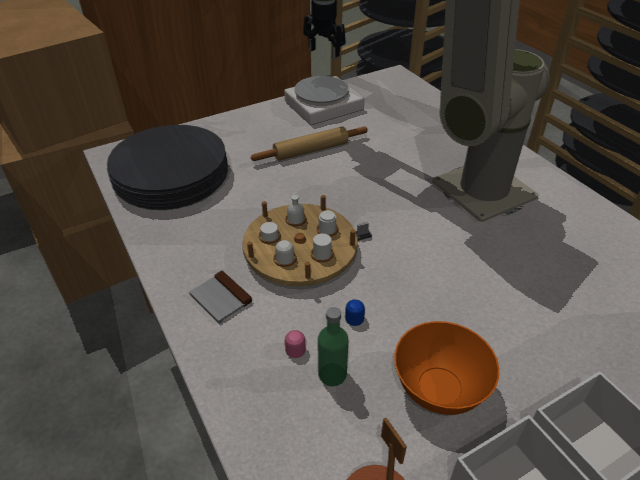

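View pics/side0.png

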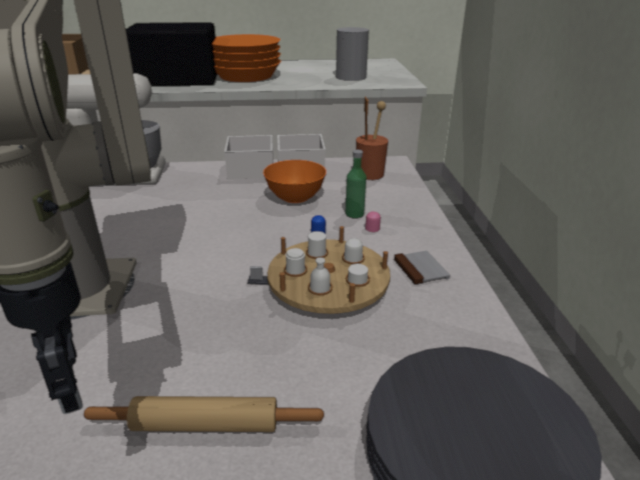

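The scene view shows the cruet with its narrow neck at (296,211) and the pointer at (363,231). In the side view they are at (320,278) and (258,275).

Candidates for the cruet, by scene pixel:
- Cruet (296,211)
- Lidded jar (328,222)
- Jar (322,245)
- Jar (284,252)
- Low jar (269,231)
- Blue jar (355,311) and pink jar (295,343), which are distractors

I choose (296,211) and will check it in one crop.

```bash
python3 - <<'E'
from h import *
from scipy.optimize import least_squares
C=None
for n in('scene','side'):
    d=np.load(f'pics/{n}0_d.npy'); W=world(n,d); im=cv2.imread(f'pics/{n}0.png'); hsv=cv2.cvtColor(im,cv2.COLOR_BGR2HSV)
    c0=ray(n,*((300,243) if n=='scene' else (329,272)),.043); 
    near=(np.hypot(W[...,0]-c0[0],W[...,1]-c0[1])<.2)&(d>0)
    m=((near&(abs(W[...,2]-.043)<.006)&(hsv[...,1]>80))*255).astype(np.uint8)
    cs,_=cv2.findContours(m,0,1); h=cv2.convexHull(max(cs,key=cv2.contourArea))[:,0]
    X=np.array([ray(n,u,v,.043) for u,v in h])[:,:2]
    # far-side edges unaffected; fit circle r=.145 robust
    s=least_squares(lambda p:np.hypot(*(X-p).T)-.145,c0[:2],loss='soft_l1',f_scale=.002).x
    print(n,'centre',s,'res',np.round(np.hypot(*(X-s).T)-.145,3)[::4])
    r=np.hypot(W[...,0]-s[0],W[...,1]-s[1])
    def blobs(m,name):
        k,l,st,ce=cv2.connectedComponentsWithStats(m.astype(np.uint8))
        for i in range(1,k):
            if st[i,4]>=5:
                P=W[l==i]; q=np.median(P,0); print(name,st[i,4],ce[i].round(),q.round(4),'ang %.1f r %.3f'%(np.degrees(np.arctan2(q[1]-s[1],q[0]-s[0])),np.hypot(*(q[:2]-s))))
    blobs((d>0)&(abs(r-.132)<.014)&(W[...,2]>.065)&(W[...,2]<.1),'peg')
    blobs((d>0)&(abs(r-.173)<.03)&(W[...,2]>.025)&(W[...,2]<.05),'ptr')
    blobs((d>0)&(r<.11)&(W[...,2]>.098)&(W[...,2]<.13),'neck')
    blobs((d>0)&(r<.11)&(W[...,2]>.055)&(W[...,2]<.13)&(r>.03),'jar')
    u,v=np.round(proj(n,[*s,.06])).astype(int); cr=im[v-55:v+55,u-75:u+75]
    C=cv2.resize(cr,(600,440),interpolation=2) if C is None else np.vstack([C,cv2.resize(cr,(600,440),interpolation=2)])
cv2.imwrite('pics/crop.png',cv2.resize(C,(409,600)))
E
```

```text
scene centre [ 0.58968017 -0.03062903] res [ 0.003  0.002 -0.    -0.001  0.001  0.003  0.002 -0.001 -0.001  0.001
  0.002]
peg 39 [322. 199.] [ 0.482  -0.105   0.0827] ang -145.3 r 0.131
peg 48 [264. 206.] [ 0.6268 -0.1561  0.0788] ang -73.5 r 0.131
peg 48 [352. 235.] [0.4873 0.0506 0.0811] ang 141.6 r 0.131
peg 53 [250. 246.] [ 0.7219 -0.0343  0.0813] ang -1.6 r 0.132
peg 52 [307. 267.] [0.6354 0.0944 0.0828] ang 69.9 r 0.133
ptr 8 [284. 206.] [ 0.561  -0.1724  0.044 ] ang -101.4 r 0.145
ptr 6 [274. 209.] [ 0.5915 -0.1766  0.042 ] ang -89.3 r 0.146
ptr 6 [268. 211.] [ 0.6077 -0.1739  0.0426] ang -82.8 r 0.144
ptr 5 [257. 218.] [ 0.6475 -0.1637  0.0427] ang -66.5 r 0.145
ptr 9 [348. 221.] [ 0.4452 -0.0313  0.0429] ang -179.7 r 0.144
ptr 6 [250. 224.] [ 0.672  -0.1481  0.0432] ang -55.0 r 0.143
ptr 81 [362. 226.] [ 0.4196 -0.0042  0.0384] ang 171.2 r 0.172
ptr 7 [243. 253.] [ 0.7295 -0.0655  0.0399] ang -14.0 r 0.144
ptr 7 [246. 260.] [ 0.7333 -0.0384  0.0371] ang -3.1 r 0.144
ptr 6 [253. 268.] [ 0.7306 -0.0038  0.0389] ang 10.8 r 0.143
ptr 7 [262. 275.] [0.7211 0.0276 0.0378] ang 23.
[... 1153 characters left out ...]
5.4 r 0.146
ptr 27 [373. 251.] [0.7059 0.0432 0.0436] ang 34.5 r 0.146
ptr 6 [274. 258.] [0.459  0.0305 0.0435] ang 151.0 r 0.145
ptr 107 [256. 270.] [ 0.4161 -0.0088  0.037 ] ang 169.7 r 0.172
ptr 7 [390. 275.] [ 0.726  -0.07    0.0428] ang -12.2 r 0.144
ptr 8 [389. 284.] [ 0.72   -0.0887  0.0354] ang -20.1 r 0.143
neck 93 [320. 263.] [ 0.5594 -0.1119  0.1154] ang -109.9 r 0.077
jar 366 [317. 242.] [0.5644 0.0269 0.0847] ang 107.6 r 0.070
jar 337 [354. 249.] [ 0.649  -0.0045  0.0812] ang 29.0 r 0.072
jar 392 [295. 260.] [ 0.5083 -0.0451  0.0843] ang -175.9 r 0.077
jar 463 [320. 276.] [ 0.5592 -0.119   0.0835] ang -108.4 r 0.084
jar 295 [358. 272.] [ 0.6468 -0.0923  0.0728] ang -40.8 r 0.081
```

View pics/crop.png

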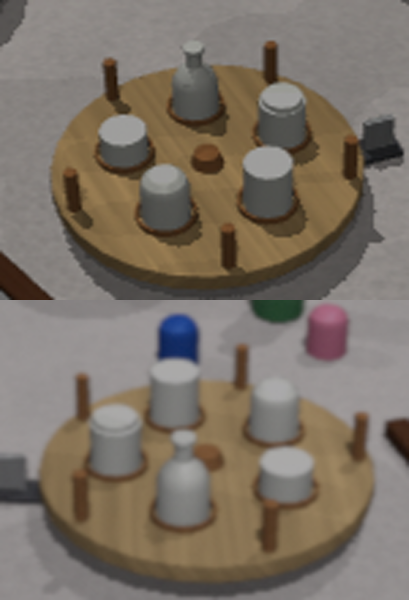

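The crop confirms the choice: the cruet is the only narrow-necked piece, at the top in the scene view and bottom centre in the side view. The axis is at about (0.588, -0.035), the cruet at about -110° and the pointer at about 170.5°. That means turning it about 80° clockwise.

I'll push the peg at -73.5° from its counter-clockwise side with the fingers shut. First I move over there while staying high.

>>> {"fn": "carry_out", "kwargs": {"delta_pos": [[0.028,-0.011,0],[0.056,-0.022,0],[0.084,-0.034,0],[0.112,-0.045,0],[0.14,-0.056,0],[0.168,-0.067,0],[0.196,-0.078,0],[0.224,-0.09,0],[0.252,-0.101,0],[0.28,-0.112,0]], "turn": [-0.088,-0.175,-0.262,-0.35,-0.437,-0.525,-0.612,-0.7,-0.787,-0.875], "grip": -1}}

```text
time: 1.1
tcp_pos: [0.4388, -0.3518, 0.2308]
ee_rot: [-180.0, -0.0, 71.6]
wrist_force: [0.6, -0.5, -0.0]
finger_gap: 0.001
```

```bash
cat >> h.py <<'E'
C=np.array([.5876,-.035])
def rows(P,Z,TH):
    "world targets: theta (deg, tool +x inward, yaw=th+180), r list P, heights Z -> tool-frame rows"
    s=sense(); p=s['tcp_pos']; y=np.radians(s['ee_rot'][2]); print('tcp',p.round(4),'yaw',s['ee_rot'][2].round(2),'t',s['time'],'F',s['wrist_force'].round(2))
    for r,z,th in zip(P,Z,TH):
        a=np.radians(th); q=C+r*np.array([np.cos(a),np.sin(a)])-p[:2]
        t=-((a+np.pi-y+np.pi)%(2*np.pi)-np.pi)
        print(np.round([q@[np.cos(y),np.sin(y)],q@[np.sin(y),-np.cos(y)],p[2]-z],4).tolist(),round(t,3))
E
python3 -c "
from h import *
rows([.132]*2,[.2,.058],[-58.5]*2)"
```

```text
tcp [ 0.4388 -0.3518  0.2308] yaw 71.64 t 1.1 F [ 0.57 -0.54 -0.  ]
[0.2624, 0.1424, 0.0308] -0.87
[0.2624, 0.1424, 0.1728] -0.87
```

>>> {"fn": "carry_out", "kwargs": {"delta_pos": [[0.029,0.016,0.003],[0.058,0.032,0.006],[0.087,0.047,0.009],[0.117,0.063,0.012],[0.146,0.079,0.015],[0.175,0.095,0.018],[0.204,0.111,0.021],[0.233,0.127,0.025],[0.262,0.142,0.03],[0.262,0.142,0.03]], "turn": [-0.097,-0.193,-0.29,-0.387,-0.483,-0.58,-0.677,-0.773,-0.87,-0.87]}}

```text
time: 2.1
tcp_pos: [0.6575, -0.146, 0.1992]
ee_rot: [-180.0, -0.2, 121.7]
wrist_force: [-0.3, -0.0, -0.1]
finger_gap: -0.0
```

```bash
python3 -c "
from h import *
rows([.132]*2,[.12,.058],[-58.5]*2)
s=sense();im,d=snap('wrist','w1')
T=np.array(calibration('wrist')['T_tool_cam']);print(T.round(3))
"
```

```text
tcp [ 0.6575 -0.146   0.1992] yaw 121.67 t 2.1 F [-0.31 -0.04 -0.12]
[-0.0008, -0.0016, 0.0792] 0.003
[-0.0008, -0.0016, 0.1412] 0.003
[[-0.001 -0.964 -0.264  0.066]
 [ 1.    -0.001 -0.     0.   ]
 [-0.    -0.264  0.964 -0.142]
 [ 0.     0.     0.     1.   ]]
```

View pics/w1.png

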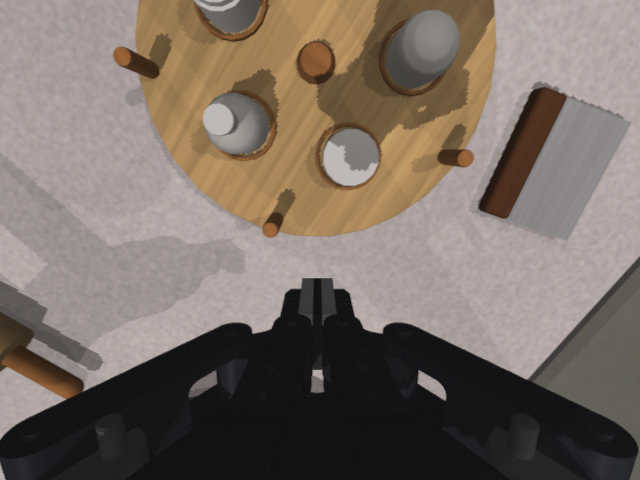

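The wrist view shows the peg top at (271,230), the boss at (316,62), the cruet's mouth at (220,117) and the fingertips at (317,285). I'll locate the peg and the pegs' centre from this view before descending.

```bash
cat >> h.py <<'E'
from scipy.spatial.transform import Rotation as Ro
def wray(u,v,z,s):
    c=calibration('wrist'); A=np.eye(4); A[:3,:3]=Ro.from_euler('xyz',s['ee_rot'],degrees=True).as_matrix(); A[:3,3]=s['tcp_pos']
    A=A@np.array(c['T_tool_cam']); d=A[:3,:3]@np.linalg.inv(np.array(c['K']))@[u,v,1.]; o=A[:3,3]; return o+d*(z-o[2])/d[2]
E
python3 -c "
from h import *
s=sense()
for n,u,v,z in [('peg',271,231,.088),('peg',464,157,.088),('peg',122,56,.088),('mouth',219,117,.118)]:
    p=wray(u,v,z,s);q=p[:2]-C;print(n,p.round(4),np.hypot(*q).round(4),np.degrees(np.arctan2(q[1],q[0])).round(2))
# circle through the three pegs
P=np.array([wray(u,v,.088,s)[:2] for u,v in[(271,231),(464,157),(122,56)]])
from scipy.optimize import least_squares
print(least_squares(lambda c:np.hypot(*(P-c).T)-.132,C).x)
im=cv2.imread('pics/w1.png');h=cv2.cvtColor(im,cv2.COLOR_BGR2HSV)
"
```

```text
peg [ 0.6244 -0.1636  0.088 ] 0.1337 -74.02
peg [ 0.7174 -0.0416  0.088 ] 0.13 -2.91
peg [ 0.478  -0.1096  0.088 ] 0.1326 -145.77
mouth [ 0.5604 -0.1079  0.118 ] 0.0778 -110.46
[ 0.58658315 -0.03641785]
```

Consistent with the other views. I descend beside the peg.

>>> {"fn": "carry_out", "kwargs": {"delta_pos": [[0,0,0.015],[0,0,0.031],[0,0,0.047],[0,0,0.063],[0,0,0.079],[0,0,0.095],[0,0,0.11],[0,0,0.125],[0,0,0.135],[0,0,0.141]], "turn": [0,0,0,0,0,0,0,0,0,0]}}

```text
time: 3.15
tcp_pos: [0.6557, -0.1496, 0.0588]
ee_rot: [-179.9, -0.1, 121.3]
wrist_force: [-0.0, 0.4, -1.0]
finger_gap: -0.003
```

```bash
sed -i 's/^C=.*/C=np.array([.587,-.036])/' h.py; python3 -c "
from h import *
rows([.132]*10,[.058]*10,-58.5-2.*np.arange(1,11))"
```

```text
tcp [ 0.6557 -0.1496  0.0588] yaw 121.29 t 3.15 F [-0.02  0.39 -1.  ]
[0.0008, -0.0038, 0.0008] 0.031
[0.001, -0.0084, 0.0008] 0.066
[0.0014, -0.013, 0.0008] 0.101
[0.0019, -0.0176, 0.0008] 0.136
[0.0026, -0.0222, 0.0008] 0.171
[0.0035, -0.0267, 0.0008] 0.206
[0.0045, -0.0312, 0.0008] 0.241
[0.0057, -0.0356, 0.0008] 0.276
[0.007, -0.04, 0.0008] 0.31
[0.0085, -0.0444, 0.0008] 0.345
```

Now a slow approach to contact, 10° of arc.

>>> {"fn": "carry_out", "kwargs": {"delta_pos": [[0.0008,-0.003,0],[0.0008,-0.006,0],[0.001,-0.009,0],[0.001,-0.011,0],[0.001,-0.013,0],[0.0013,-0.015,0],[0.0016,-0.017,0],[0.002,-0.019,0],[0.0023,-0.021,0],[0.0027,-0.023,0]], "turn": [0.025,0.045,0.068,0.083,0.1,0.115,0.13,0.145,0.16,0.175]}}

```text
time: 4.15
tcp_pos: [0.6351, -0.1594, 0.0604]
ee_rot: [180.0, 0.0, 111.2]
wrist_force: [1.4, 0.4, 0.1]
finger_gap: -0.001
```

```bash
python3 -c "
from h import *
rows([.132]*10,[.058]*10,-68.5-1.8*np.arange(1,11))
s=sense(); snap('wrist','w2'); im,_=snap('scene','s2')
cv2.imwrite('pics/v2.png',np.hstack([cv2.resize(cv2.imread('pics/w2.png'),(400,300)),cv2.resize(im[190:290,235:369,::-1],(400,300))]))
"
```

```text
tcp [ 0.6351 -0.1594  0.0604] yaw 111.19 t 4.15 F [1.36 0.35 0.1 ]
[0.0005, -0.0037, 0.0024] 0.026
[0.0007, -0.0078, 0.0024] 0.057
[0.001, -0.012, 0.0024] 0.089
[0.0014, -0.0161, 0.0024] 0.12
[0.002, -0.0202, 0.0024] 0.152
[0.0027, -0.0243, 0.0024] 0.183
[0.0035, -0.0283, 0.0024] 0.214
[0.0044, -0.0324, 0.0024] 0.246
[0.0055, -0.0364, 0.0024] 0.277
[0.0067, -0.0404, 0.0024] 0.309
```

View pics/v2.png

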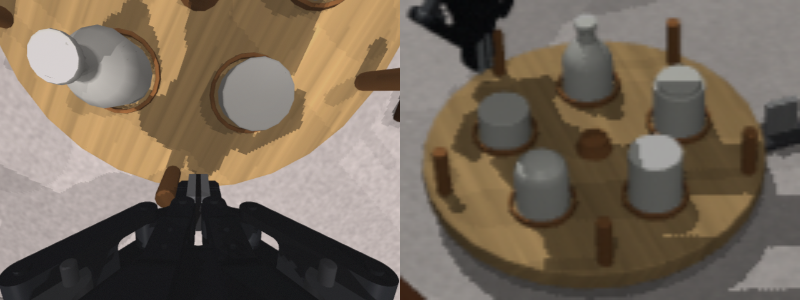

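The fingers touch the peg: the view shows them side by side at (168,185) and (200,185), the reaction is 1.4 N, and everything stays upright. I keep following the arc at 18° per call.

>>> {"fn": "carry_out", "kwargs": {"delta_pos": [[0.0005,-0.003,0],[0.0007,-0.007,0],[0.001,-0.011,0],[0.0014,-0.0155,0],[0.002,-0.02,0],[0.0027,-0.024,0],[0.0035,-0.028,0],[0.0044,-0.0324,0],[0.0055,-0.0365,0],[0.0067,-0.0405,0]], "turn": [0.023,0.055,0.087,0.12,0.152,0.184,0.215,0.247,0.28,0.312]}}

```text
time: 5.25
tcp_pos: [0.5946, -0.1678, 0.0603]
ee_rot: [-180.0, -0.0, 93.2]
wrist_force: [1.2, 1.6, -0.2]
finger_gap: 0.003
```

>>> {"fn": "carry_out", "kwargs": {"delta_pos": [[0.0001,-0.0041,0],[0.0003,-0.0083,0],[0.0006,-0.0124,0],[0.001,-0.0165,0],[0.0016,-0.0206,0],[0.0023,-0.0247,0],[0.0032,-0.0287,0],[0.0041,-0.0328,0],[0.0052,-0.0368,0],[0.0064,-0.0408,0]], "turn": [0.031,0.063,0.094,0.126,0.157,0.188,0.22,0.251,0.283,0.314]}}

```text
time: 6.25
tcp_pos: [0.5536, -0.1639, 0.0603]
ee_rot: [180.0, 0.0, 75.2]
wrist_force: [2.4, 0.2, -0.1]
finger_gap: 0.001
```

```bash
cat >> h.py <<'E'
def pegs(f=None):
    "angles of pegs, cruet neck and pointer from both fixed views' depth"
    for n in('scene','side'):
        if f: d=np.load(f'pics/{n}{f}_d.npy'); im=cv2.imread(f'pics/{n}{f}.png')[:,:,::-1]
        else: im,d=snap(n,n+'L')
        W=world(n,d); r=np.hypot(W[...,0]-C[0],W[...,1]-C[1]); sat=cv2.cvtColor(im,cv2.COLOR_RGB2HSV)[...,1]
        for nm,m in(('peg',(abs(r-.132)<.014)&(W[...,2]>.065)&(W[...,2]<.092)&(sat>80)),('neck',(r<.095)&(W[...,2]>.1)&(W[...,2]<.121)),('ptr',(abs(r-.173)<.025)&(W[...,2]>.025)&(W[...,2]<.046)&(sat<80))):
            k,l,st,ce=cv2.connectedComponentsWithStats((m&(d>0)).astype(np.uint8))
            for i in range(1,k):
                if st[i,4]>=15:
                    q=np.median(W[l==i],0); print(n,nm,st[i,4],ce[i].round(),q.round(4),'ang %.1f r %.3f'%(np.degrees(np.arctan2(q[1]-C[1],q[0]-C[0])),np.hypot(*(q[:2]-C))))
E
python3 -c "
from h import *
rows([.132]*2,[.058]*2,[-122.5,-140])
pegs()"
```

```text
tcp [ 0.5536 -0.1639  0.0603] yaw 75.24 t 6.25 F [ 2.35  0.15 -0.09]
[0.0064, -0.0405, 0.0023] 0.31
[0.0243, -0.0764, 0.0023] 0.615
scene peg 45 [295. 196.] [ 0.5384 -0.1514  0.0799] ang -112.8 r 0.125
scene peg 38 [347. 216.] [ 0.4593 -0.0171  0.0783] ang 171.6 r 0.129
scene peg 40 [248. 223.] [ 0.6889 -0.1162  0.0805] ang -38.2 r 0.130
scene peg 57 [336. 257.] [0.5622 0.0982 0.0817] ang 100.5 r 0.136
scene peg 58 [269. 263.] [0.7038 0.0377 0.0798] ang 32.2 r 0.138
scene neck 62 [315. 202.] [ 0.5238 -0.0697  0.1167] ang -151.9 r 0.072
scene ptr 82 [362. 226.] [ 0.419  -0.0045  0.0378] ang 169.4 r 0.171
side peg 30 [372. 242.] [0.699  0.0281 0.0796] ang 29.8 r 0.129
side peg 40 [272. 258.] [ 0.4556 -0.0254  0.0769] ang 175.4 r 0.132
side peg 67 [378. 277.] [ 0.6839 -0.1256  0.0803] ang -42.8 r 0.132
side peg 66 [309. 289.] [ 0.5322 -0.1586  0.0795] ang -114.1 r 0.134
side ptr 106 [256. 270.] [ 0.4158 -0.0093  0.0366] ang 171.1 r 0.173
```

The carousel has turned about 40° as expected: the pegs now sit at -113.6° and about 40° remains. Two more arcs of 18°, the last one easing off.

>>> {"fn": "carry_out", "kwargs": {"delta_pos": [[0.0001,-0.0041,0],[0.0003,-0.0083,0],[0.0006,-0.0124,0],[0.001,-0.0165,0],[0.0016,-0.0206,0],[0.0023,-0.0247,0],[0.0032,-0.0287,0],[0.0041,-0.0328,0],[0.0052,-0.0368,0],[0.0064,-0.0408,0]], "turn": [0.031,0.063,0.094,0.126,0.157,0.188,0.22,0.251,0.283,0.314]}}

```text
time: 7.35
tcp_pos: [0.5159, -0.1477, 0.0604]
ee_rot: [180.0, 0.0, 57.3]
wrist_force: [1.8, -0.9, -0.8]
finger_gap: -0.0
```

>>> {"fn": "carry_out", "kwargs": {"delta_pos": [[0.0001,-0.0041,0],[0.0003,-0.0083,0],[0.0006,-0.0124,0],[0.001,-0.0165,0],[0.0016,-0.0206,0],[0.0023,-0.0247,0],[0.003,-0.028,0],[0.0036,-0.0305,0],[0.004,-0.0324,0],[0.0043,-0.0335,0]], "turn": [0.031,0.063,0.094,0.126,0.157,0.188,0.213,0.233,0.248,0.257]}}

```text
time: 8.35
tcp_pos: [0.49, -0.1257, 0.0604]
ee_rot: [180.0, 0.0, 42.6]
wrist_force: [0.6, -1.4, 0.1]
finger_gap: -0.001
```

```bash
python3 -c "
from h import *
rows([.132]*2,[.058]*2,[-140,-145])
s=sense();pegs()
im,_=snap('wrist','w3')
"
```

```text
tcp [ 0.49   -0.1257  0.0604] yaw 42.64 t 8.35 F [ 0.58 -1.37  0.07]
[0.0002, -0.0064, 0.0024] 0.046
[0.0013, -0.0178, 0.0024] 0.133
scene peg 40 [322. 199.] [ 0.4823 -0.1045  0.0815] ang -146.8 r 0.125
scene peg 37 [264. 206.] [ 0.6275 -0.1561  0.0802] ang -71.3 r 0.127
scene peg 49 [352. 234.] [0.4864 0.0504 0.0813] ang 139.3 r 0.133
scene peg 52 [250. 247.] [ 0.7222 -0.0341  0.0805] ang 0.8 r 0.135
scene peg 56 [307. 267.] [0.6344 0.0941 0.0796] ang 70.0 r 0.138
scene neck 56 [327. 210.] [ 0.5139 -0.0264  0.1143] ang 172.5 r 0.074
scene ptr 79 [362. 226.] [ 0.4192 -0.0045  0.0373] ang 169.4 r 0.171
side peg 28 [341. 231.] [0.6298 0.0858 0.0784] ang 70.6 r 0.129
side peg 36 [385. 257.] [ 0.7165 -0.0422  0.078 ] ang -2.7 r 0.130
side peg 69 [352. 289.] [ 0.6228 -0.1642  0.079 ] ang -74.4 r 0.133
side ptr 108 [256. 270.] [ 0.416  -0.0088  0.0372] ang 171.0 r 0.173
```

View pics/w3.png

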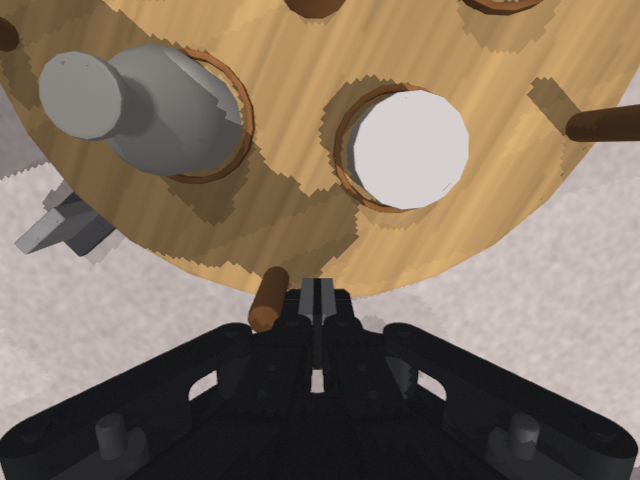

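The wrist view shows the cruet still seated, with its mouth at (80,95), the pointer at (65,220) and the peg at (265,300) against the fingers. The phase is -1.9°, so the cruet is at 178.1° with about 7.8° to go. I push 6.8°, then rise a little for a precise check.

>>> {"fn": "carry_out", "kwargs": {"delta_pos": [[0,-0.002,0],[0.0001,-0.004,0],[0.0002,-0.006,0],[0.0003,-0.008,0],[0.0004,-0.01,0],[0.0006,-0.012,0],[0.0007,-0.0135,0],[0.0008,-0.0147,0],[0.0009,-0.0156,0],[0.0009,-0.0156,0]], "turn": [0.015,0.03,0.046,0.061,0.076,0.091,0.103,0.112,0.119,0.119]}}

```text
time: 9.5
tcp_pos: [0.4801, -0.1135, 0.0603]
ee_rot: [-180.0, -0.0, 35.8]
wrist_force: [-0.0, -0.8, 0.8]
finger_gap: -0.003
```

>>> {"fn": "carry_out", "kwargs": {"delta_pos": [[0,0.004,0],[0,0.008,0],[0,0.01,-0.005],[0,0.01,-0.03],[0,0.01,-0.06],[0,0.01,-0.09],[0,0.01,-0.12],[0,0.01,-0.15],[0,0.01,-0.18],[0,0.01,-0.18]], "turn": [0,0,0,0,0,0,0,0,0,0]}}

```text
time: 10.5
tcp_pos: [0.4885, -0.1227, 0.2461]
ee_rot: [179.6, -0.3, 35.9]
wrist_force: [0.1, 0.3, 0.4]
finger_gap: -0.004
```

```bash
python3 -c "
from h import *
s=sense();print(s['tcp_pos'],s['ee_rot'],s['time'])
pegs()
im,_=snap('wrist','w4')
"
```

```text
[ 0.4885108  -0.12270939  0.24609171] [179.5998918   -0.28222109  35.85049686] 10.5
scene peg 36 [328. 201.] [ 0.4739 -0.0905  0.0806] ang -154.3 r 0.126
scene peg 38 [269. 204.] [ 0.6122 -0.1597  0.0812] ang -78.5 r 0.126
scene peg 50 [351. 239.] [0.4971 0.0624 0.08  ] ang 132.4 r 0.133
scene peg 53 [248. 242.] [ 0.7202 -0.0484  0.0801] ang -5.3 r 0.134
scene peg 57 [300. 267.] [0.6493 0.0882 0.0822] ang 63.4 r 0.139
scene neck 59 [329. 212.] [ 0.513  -0.0187  0.1158] ang 166.8 r 0.076
scene ptr 77 [362. 226.] [ 0.4211 -0.0041  0.0369] ang 169.1 r 0.169
side peg 29 [347. 232.] [0.6443 0.0803 0.0771] ang 63.7 r 0.130
side peg 39 [287. 239.] [0.4921 0.055  0.0794] ang 136.2 r 0.131
side peg 41 [385. 260.] [ 0.7148 -0.0571  0.0783] ang -9.4 r 0.130
side peg 69 [279. 275.] [ 0.4699 -0.0989  0.0809] ang -151.7 r 0.133
side peg 71 [345. 290.] [ 0.6077 -0.1681  0.0806] ang -81.1 r 0.134
side neck 76 [295. 244.] [ 0.5094 -0.0273  0.1156] ang 173.6 r 0.078
side ptr 107 [256. 270.] [ 0.4159 -0.0091  0.037 ] ang 171.1 r 0.173
```

View pics/w4.png

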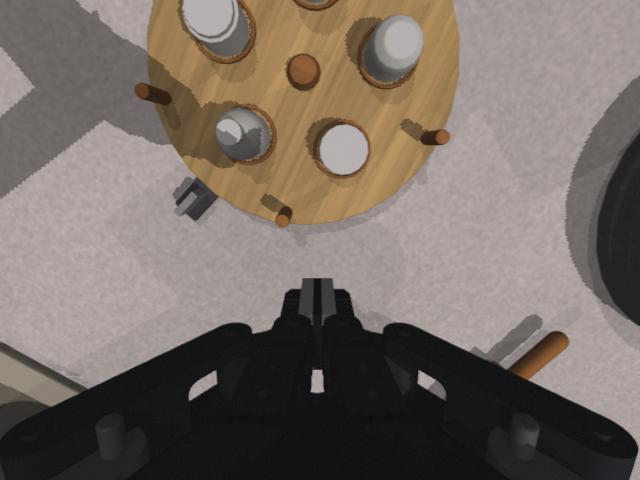

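The cruet is near the front, with its mouth at (229,132), and the pointer is at (195,198). Everything is standing. I centre the wrist camera over the two for a finer measurement.

>>> {"fn": "carry_out", "kwargs": {"delta_pos": [[0.01,-0.01,-0.005],[0.02,-0.02,-0.01],[0.03,-0.03,-0.015],[0.04,-0.04,-0.02],[0.05,-0.05,-0.02],[0.06,-0.065,-0.02],[0.07,-0.08,-0.02],[0.07,-0.08,-0.02],[0.07,-0.08,-0.02],[0.07,-0.08,-0.02]], "turn": [0,0,0,0,0,0,0,0,0,0]}}

```text
time: 11.65
tcp_pos: [0.4959, -0.0161, 0.2602]
ee_rot: [180.0, 0.0, 35.9]
wrist_force: [0.8, 0.3, -0.8]
finger_gap: -0.0
```

```bash
python3 -c "
from h import *
s=sense();print(s['tcp_pos'],s['ee_rot'],s['time'])
np.save('pics/w5s.npy',np.r_[s['tcp_pos'],s['ee_rot']])
im,_=snap('wrist','w5')
cv2.imwrite('pics/w5c.png',im[:300,:,::-1].repeat(1,0)) 
"
```

```text
[ 0.49594225 -0.01610365  0.2602422 ] [1.79987101e+02 1.60791142e-02 3.58623505e+01] 11.65
```

View pics/w5.png

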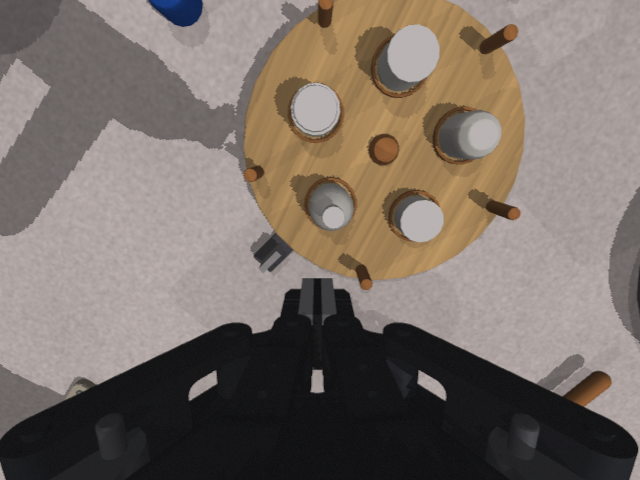

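All five pegs, the cruet's mouth (333,217) and the pointer (270,250) are in view. I enlarge the pointer region once.

```bash
python3 -c "
from h import *
im=cv2.imread('pics/w5.png')
a=cv2.resize(im[160:300,230:390],(800,700),interpolation=cv2.INTER_CUBIC)[:600]
cv2.imwrite('pics/w5z.png',a)
"
```

```text
(no output)
```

View pics/w5z.png

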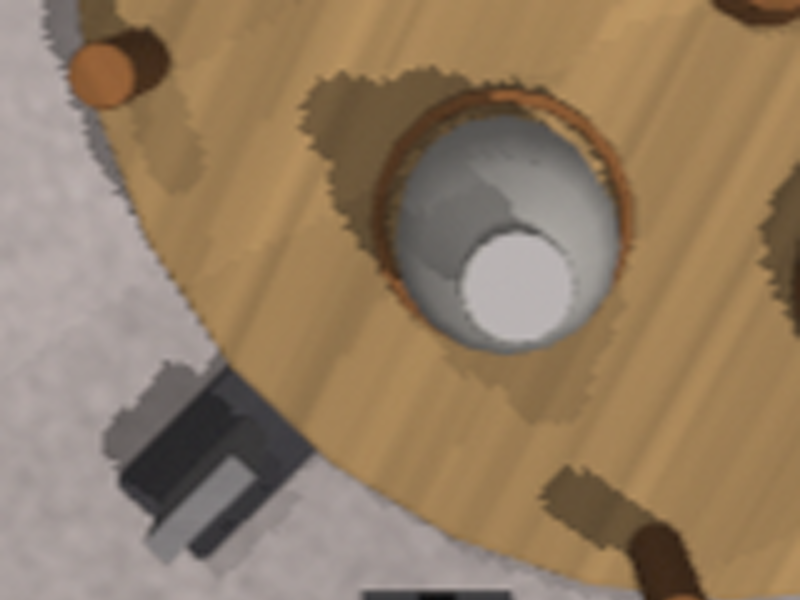

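```bash
python3 -c "
from h import *
from scipy.optimize import least_squares
a=np.load('pics/w5s.npy');s={'tcp_pos':a[:3],'ee_rot':a[3:]}
im=cv2.imread('pics/w5.png');h=cv2.cvtColor(im,cv2.COLOR_BGR2HSV)
P=[]
for u,v in[(250,175),(366,284),(515,212),(511,33)]:
    w=h[v-8:v+9,u-8:u+9]; m=((w[...,1]>135)&(w[...,2]>95)&(w[...,0]<14)).astype(np.uint8)
    k,l,st,ce=cv2.connectedComponentsWithStats(m); i=1+np.argmax(st[1:,4]); print((u,v),st[i,4],(ce[i]+[u-8,v-8]).round(1)); P.append(wray(*(ce[i]+[u-8,v-8]),.088,s)[:2])
P=np.array(P)
n=np.array([2,3,4,0]) # well-centred: pegs at ph+36+72k relative
A=lambda p:np.array([p[:2]+.132*np.array([np.cos(t),np.sin(t)]) for t in np.radians(p[2]+K)])
K=np.array([-36,36,108,180])
f=least_squares(lambda p:(A(p)-P).ravel(),[*C,171.],x_scale=[.01,.01,1]); print('centre,well',f.x,'res',f.fun.round(4))
c=f.x[:2]
for nm,x,y,z in[('ptr in',246,465,.042),('ptr out',160,548,.042),('mouth',517,287,.118)]:
    q=wray(230+x/5-.4,160+y/5-.4,z,s)[:2]-c; print(nm,(q+c).round(4),np.hypot(*q).round(4),np.degrees(np.arctan2(q[1],q[0])).round(2))
b=[(384.5,149)]
"
```

```text
(250, 175) 108 [250.1 174.7]
(366, 284) 77 [366.4 283.9]
(515, 212) 96 [513.7 213.3]
(511, 33) 140 [510.5  31.7]
centre,well [ 5.88048641e-01 -3.43400400e-02  1.71554804e+02] res [-0.0003  0.0006 -0.0006 -0.0001  0.0003 -0.0005  0.0006  0.    ]
ptr in [ 0.4325 -0.0099] 0.1574 171.09
ptr out [ 0.4048 -0.0052] 0.1856 170.97
mouth [ 0.5109 -0.0227] 0.078 171.45
```

The well is at 171.55°, the cruet at 171.45° and the pointer at 171.0°. That is about 0.6 mm off at the cruet, which is within measuring error. Nothing is being touched, so I hand in.

```bash
python3 -c "
from h import *
s=sense();print(s['time'],s['wrist_force']);job_done()"
```

```text
11.7 [0.54666772 0.17371778 0.24499215]
the job is handed in; nothing more can be done
```

The narrow-necked cruet now stands at the front, lined up with the pointer to within about half a degree, and I have handed the job in at 11.7 s.

I pushed one rim peg with the shut fingers and turned the carousel about 79° clockwise. The wrist read at most about 2.5 N between moves while pushing. I then backed the fingers off and rose clear.

**Final check (wrist camera):** the cruet is at 171.5°, its well at 171.6° and the pointer at 171.0°, about 0.6 mm off at the cruet. The pegs fit the expected layout to within 0.6 mm.

**Second check (scene and side views):** these are coarser. They put the cruet at 170.3° and the pointer at 170.1°, but the well at 171.5° from the pegs. So they agree to about 1.4°.

All five pieces stand in their wells. I did not measure the other table items afterwards, but nothing was reached near them. I left the remaining offset alone because it is within measuring error.

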